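# Put the big cell on charge

### The arm

A 6-joint arm with a two-finger parallel gripper is mounted at the origin on a cart in front of the work surface, level with it; the furniture and walls round the work are solid. World frame = base frame: x ahead of the robot, y to its left, z up, the work surface at z = 0. Lengths are in mm, angles in rad, forces in N, time in s.
With the tool pointing down it reaches from about 350 to 775 mm from the base axis. Payload 7.3 kg.
Tool frame: the origin (TCP) lies between the finger pads; the fingertips stand bot.tip_extent ahead of it and the grasp point (between the pads) lies 6 mm ahead of it (bot.tip_extent is the distance from the TCP to the fingertips, in mm); x points along the fingers, y is the direction in which the jaws open and shut, and the axes are right-handed (so a half turn about x gives the same grasp; the last joint's range is limited). The gripper opens to 92 mm and grips with 3 to 60 N. Pads are 19 mm wide; open, the fingers measure 130 mm over their backs; the gripper's body (75 mm by 190 mm) begins 47 mm behind the grasp point.
Start: joints at [1.043, 0.342, 1.524, -0, 1.275, -0.146], TCP at [195.597, 487.221, 251.741] pointing down, gripper open.
Joint ranges: [-2.53, 2.53], [-0.77, 2.02], [0.04, 2.7], [-1, 4.14], [0.28, 2.66], [-3.11, 3.11]. Speed limits (rad/s): [2.57, 2.57, 3.14, 3.14, 3.14, 3.14].

### API

Orientations are given as [roll, pitch, yaw] about the fixed x, y, z axes, in that order (R = Rz(yaw) Ry(pitch) Rx(roll)).
In Python, from plant import bot, capture, workorder gives the robot as it stands. The module is installed in compiled form; this text tells all that it offers.
- The arm moves only by the shell command python3 -m crank 'ROWS'. ROWS is JSON, a list of rows, each an object with "linear": the shift along the tool's x, y, z in cm, a list of three; "delta_rot": the turn, a rotation vector about the tool's x, y, z in degrees, a list of three; "fingers": the opening, from 0 (shut) to 1 (fully open). In form: [{"linear": [x, y, z], "delta_rot": [wx, wy, wz], "fingers": fingers}, ...]. A call has exactly 5 rows; each row shifts and turns the commanded pose from where the row before left it, along the tool's axes as they then stand; what a row does not reach is not made up. A row lasts 1/10 s, in which the tool goes at most 50 mm and 8.59 degrees, less where a joint would pass 70% of its speed; a pose out of reach is approached as far as the arm can. A call with a gripper value outside its range is refused whole. The fingers move at their own pace and stop on an object; the grip force is fixed at half the most. Time passes only in rows, so rows that do not move let the fingers close, or fill a call up. It gives the time, the measured TCP pose, the force and the opening at its end, in the units of the state.
- bot.get_obs(): the state, without advancing time (a new reading comes with each control period).
- capture(name): name is "side" or "top" or "wrist"; returns a dict with "image" (480x640x3 uint8, blue, green, red), "mtx" (3x3 intrinsics, pixels), "pose" (4x4, takes a point from camera to world coordinates). Camera axes: x right, y down, z forward; pixel columns grow to the right and rows downward; lengths in mm; the calibration is good to about 2 mm. A picture is of the moment at which its call begins. There is no depth.
- workorder.close_job(): hands the job in, once; it reports no verdict.
The state is a dict: "time": time; "joint_positions": joint angles; "dq": joint speeds; "tau": joint torques, N m; "tool_pos": TCP position; "tcp_rot": TCP orientation; "contact_force": force on the tool from outside, world axes, zero at the start; "moment": the same for the moment, N m; "grip_width": finger opening in mm.
Only numpy, scipy, OpenCV 4.12 (cv2) and the standard library are available. Lean on these libraries where they do the work, as an engineer would, in place of code of your own. Each camera call takes 0.05 s, during which the arm holds its last target. There are 200 camera calls.

### The job

Put the larger of the two battery cells on charge: take it from its rest, press its flat end against the sprung plate of the charger on the counter, and roll its button end down past the lip at the other end, so that the cell lies fully home in both saddles, held by the spring under the lip. Leave the smaller cell in its rest.

Things in the scene. Friction and masses are not known exactly. Their poses are not given: they have to be found in the camera images.
- cell: The larger battery cell: white cylinder 21 mm thick, 70 mm long, 70 g, lying level in a fixed black rest, axis 32 mm above the counter. Origin at its centre; its x axis runs along it to the button end (steel button 10 mm wide, 2 mm high; black band near it); the -x end is flat. The rest: foot 56 x 44 x 5 mm; two V saddles, 35 mm wide, with a 39 mm gap between them for fingers at the cell's middle.
- small_cell: The smaller battery cell, to be left alone: same look, 14.5 mm thick, 50 mm long, in an identical rest, axis 27 mm above the counter. Origin at its centre, x axis toward its button. Which rest holds which cell varies.
- charger: Grey cradle 136 x 50 mm, fixed. Origin at counter height; x from spring to lip. Along x: head -90 to -68 mm (58 mm high), coil spring, steel plate 18 mm wide, 27 to 60 mm high, face at -30 mm when free, stop at -52; V saddles at -34 to -29 and 17 to 23; end wall at 35. Sides open to fingers between, base 6 mm thick. Home, the cell is level along x, centre at x 0, y 0, 32 mm high, button at the end wall.
- lip_edge (a point): Middle of the top edge of the lip (32 mm wide, 3.5 mm thick, top 47 mm high, at x 29 mm of the charger; 6 mm overhang from the end wall). To pass it, the cell's centre must be pushed to x -6 mm if level, -10 mm if tilted 20 degrees; plate: 2 N free, 3.5 N cell home, 6.5 N pressed 15 mm. Released behind the lip the cell slides home by the spring. Room above to hold the cell level or tilted, button end up.
Things that resemble listed ones, but are neither listed nor needed, are in the scene too. Leave any green or yellow look-alike of the cell alone.

How it is judged:
By the outcome, as a careful person would: the job done as asked, in the order asked, and still so for the second after the job is handed in, with the robot touching nothing.
It also fails if it takes over 35 s, if anything falls off the work surface, if the arm or the gripper's body presses on something with over 40 N, if the wrist force passes 120 N, or if a joint passes its speed limit or range.

## Working session

There is one attempt and no reset: what is moved stays moved. The work goes in short steps, Python scripts to look and compute and a shell command to move; the robot and the scene stay as the last step left them, time stands still between calls to the robot, and variables do not carry over. Pictures are saved under pics/ and viewed, on a budget of 10 in all, crops included, one or two more only if the job needs it, and the job is handed in when it is done.

```bash
mkdir -p pics; python3 - <<'E'
from plant import bot, capture
import cv2,pickle,numpy as np
o=bot.get_obs(); print(o, bot.tip_extent)
d={}
for n in("side","top"):
    c=capture(n); d[n]=c; cv2.imwrite(f"pics/{n}0.png",c["image"]); print(n,c["mtx"].tolist(),np.round(c["pose"],3).tolist())
pickle.dump(d,open("c0.pkl","wb"))
E
```

```text
{'time': 0.0, 'joint_positions': array([ 1.04299965e+00,  3.42711244e-01,  1.52499242e+00, -3.88630140e-05,
        1.27537012e+00, -1.45990978e-01]), 'dq': array([-0.00100586, -0.00064255, -0.00024759, -0.00093446, -0.00059466,
       -0.00192637]), 'tau': array([-3.94507069e-04, -4.31224322e+01, -2.44219369e+01,  7.18078902e-02,
        5.58430958e-02, -1.11253182e-04]), 'tool_pos': array([195.41925159, 486.89505006, 251.05946258]), 'tcp_rot': array([-1.69170193,  1.56931473, -2.07349628]), 'contact_force': array([-0.24911533, -0.21339424, -0.65049314]), 'moment': array([0.04486156, 0.01651128, 0.01014102]), 'grip_width': 91.9582733288795} 25.0
side [[528.393908374109, 0.0, 308.6700377788053], [0.0, 528.393908374109, 233.58217231222088], [0.0, 0.0, 1.0]] [[0.835, -0.307, 0.457, 101.203], [-0.55, -0.478, 0.685, -641.658], [0.008, -0.823, -0.568, 629.915], [0.0, 0.0, 0.0, 1.0]]
top [[622.5463473145543, 0.0, 314.20891603522733], [0.0, 622.5463473145543, 238.0122671404105], [0.0, 0.0, 1.0]] [[-0.026, -0.978, 0.208, 361.824], [-1.0, 0.026, -0.004, 73.637], [-0.002, -0.208, -0.978, 986.487], [0.0, 0.0, 0.0, 1.0]]
```

View pics/top0.png

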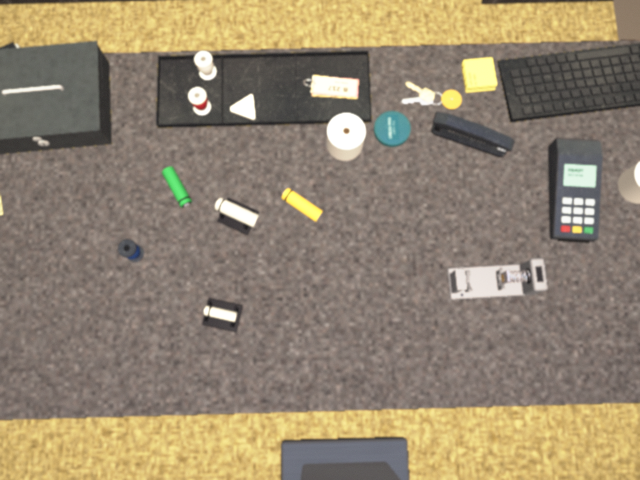

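View pics/side0.png

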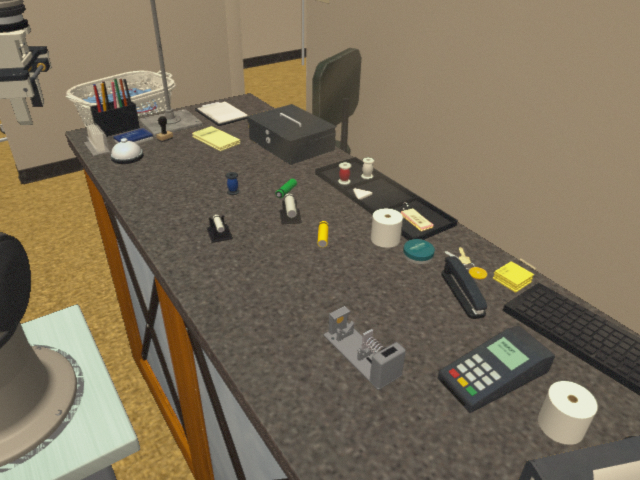

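The top view shows two white cells in black rests: (237,212) and (222,315). The first looks larger, about 42 px against 33 px. Green (177,186) and yellow (302,205) are look-alikes. The charger is at about (497,280) with its spring head to the right, so its lip points left (+y). I'll confirm with an enlarged crop.

```bash
python3 - <<'E'
import cv2,pickle,numpy as np
d=pickle.load(open("c0.pkl","rb")); t=d["top"]["image"]; s=d["side"]["image"]
def crop(im,x,y,w,h,k): return cv2.resize(im[y:y+h,x:x+w],(w*k,h*k),interpolation=cv2.INTER_CUBIC)
a=np.hstack([crop(t,205,190,66,50,6),crop(t,195,290,66,50,6)])
b=crop(t,440,250,113,50,7)
b=np.hstack([b,np.zeros((350-0,1,3),np.uint8)])[:300+50,:792]
cv2.imwrite("pics/crop1.png",np.vstack([a,b[:300]]) if 0 else np.vstack([a[:300],cv2.resize(b,(792,300*1))]))
E
```

```text
(no output)
```

View pics/crop1.png

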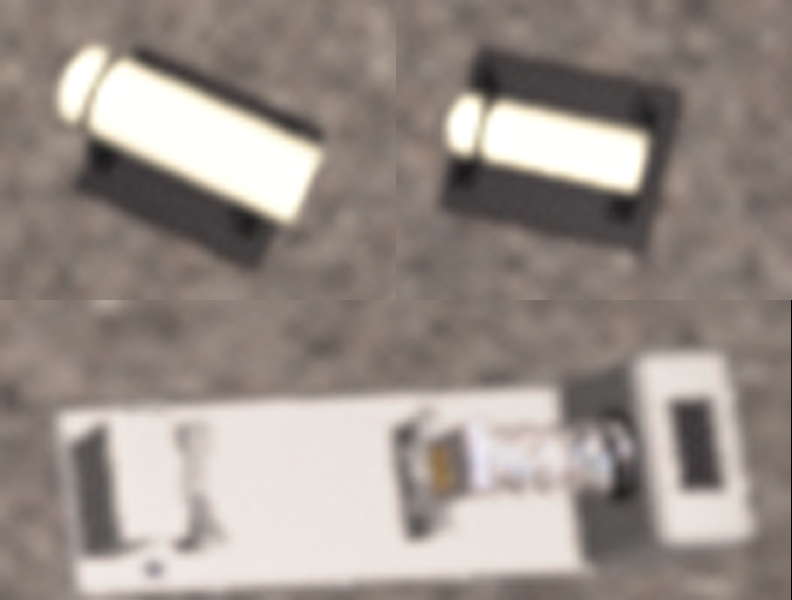

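The crop confirms it: the cell at top (237,212) is thicker and longer, so it is the large one. Its button and band are at the left and its flat end at the right. The charger's lip is on the left and the spring and head on the right. Next I'll get the poses.

```bash
cat > h.py <<'E'
import numpy as np,cv2
from scipy.optimize import minimize
from scipy.spatial.transform import Rotation as Ro
def proj(c,P):
    T=np.linalg.inv(c["pose"]); q=np.atleast_2d(P)@T[:3,:3].T+T[:3,3]; q=q@c["mtx"].T; return q[:,:2]/q[:,2:]
def back(c,uv,z):
    r=c["pose"][:3,:3]@np.linalg.solve(c["mtx"],[*uv,1]); o=c["pose"][:3,3]; return o+r*(z-o[2])/r[2]
def cyl(x,y,yaw,L=70,d=21,z=32,btn=2):
    a=np.linspace(0,2*np.pi,24); p=[]
    for X,r in((-L/2,d/2),(L/2-btn,d/2),(L/2-btn,5),(L/2,5)):
        p+= [[X,r*np.cos(t),r*np.sin(t)] for t in a]
    return Ro.from_euler("z",yaw).apply(p)+[x,y,z]
def toolR(o): return Ro.from_euler("xyz",o["tcp_rot"])
def goal(o,pos,R):
    """rows needed: turn (deg, rotvec in tool) and shift in present tool axes cm"""
    R0=toolR(o); print("shift cm (tool now)",np.round(R0.inv().apply(np.array(pos)-o["tool_pos"])/10,2)," turn deg",np.round(np.degrees((R0.inv()*R).as_rotvec()),2))
def toolaxes(ax,tilt=0):
    """tool with x down, z along horizontal yaw ax, tilt: z-end raised by tilt rad"""
    z=np.array([np.cos(ax)*np.cos(tilt),np.sin(ax)*np.cos(tilt),np.sin(tilt)])
    x=np.array([np.cos(ax)*np.sin(tilt),np.sin(ax)*np.sin(tilt),-np.cos(tilt)])
    y=np.cross(z,x); return Ro.from_matrix(np.c_[x,y,z])
E
python3 - <<'E'
from h import *; import pickle
d=pickle.load(open("c0.pkl","rb")); t=d["top"]
m=(t["image"].min(2)>140).astype(np.uint8); m[:195]=0;m[:,:210]=0;m[235:]=0;m[:,262:]=0
print("area",m.sum()); m8=cv2.resize(m.astype(np.float32),None,fx=8,fy=8,interpolation=cv2.INTER_LINEAR)>.5
def hull(c,p): 
    k=np.zeros(m8.shape,np.uint8); u=(proj(c,p)+.5)*8
    cv2.fillConvexPoly(k,cv2.convexHull(u.astype(np.float32)).astype(np.int32),1); return k>0
f=lambda v:1-(hull(t,cyl(*v[:2],v[2]/50))&m8).sum()/(hull(t,cyl(*v[:2],v[2]/50))|m8).sum()
A=back(t,(256,220.5),32);B=back(t,(217,204),32);c0=(A+B)/2;yaw=np.arctan2(*(B-A)[1::-1])
print(A,B,c0,np.degrees(yaw))
r=minimize(f,[*c0[:2],yaw*50],method="Nelder-Mead"); print(r.x[:2],np.degrees(r.x[2]/50),r.fun)
h=back(t,(539.2,274.5),58);b=back(t,(449.7,283.5),6);e=(b-h)[:2];print("charger",h,b,np.linalg.norm(e),np.degrees(np.arctan2(e[1],e[0])), "origin",h[:2]+e*79/125)
from plant import bot
o=bot.get_obs(); print(toolR(o).as_matrix().round(3))
ax=r.x[2]/50
goal(o,[*r.x[:2],138],toolaxes(ax)); goal(o,[*r.x[:2],138],toolaxes(ax+np.pi))
E
```

```text
area 615
[595.77627619 160.81652627  32.        ] [624.3439923  222.49700367  32.        ] [610.06013425 191.65676497  32.        ] 65.14847835315388
[611.57631808 193.46868265] 62.956186827151534 0.045762626769755954
charger [ 494.4944115  -267.20834687   58.        ] [ 491.28573015 -143.09881283    6.        ] 124.15100513154322 91.48097368720575 origin [ 492.46652489 -188.77112135]
[[-0.001  0.373  0.928]
 [-0.001  0.928 -0.373]
 [-1.    -0.001 -0.   ]]
shift cm (tool now) [ 11.32 -11.71  49.56]  turn deg [-8.483e+01 -7.000e-02  5.000e-02]
shift cm (tool now) [ 11.32 -11.71  49.56]  turn deg [9.517e+01 5.000e-02 7.000e-02]
```

```bash
R='{"linear":[0,0,0],"delta_rot":[7.9,0,0],"fingers":1}'; 
python3 -m crank '[{"linear":[0,-0.9,4.1],"delta_rot":[0,0,0],"fingers":1},{"linear":[0,-0.9,4.1],"delta_rot":[0,0,0],"fingers":1},{"linear":[0,-0.9,4.1],"delta_rot":[0,0,0],"fingers":1},{"linear":[0,-0.9,4.1],"delta_rot":[0,0,0],"fingers":1},{"linear":[0,-0.9,4.1],"delta_rot":[0,0,0],"fingers":1}]'
python3 -m crank '[{"linear":[0,-0.9,4.1],"delta_rot":[0,0,0],"fingers":1},{"linear":[0,-0.9,4.1],"delta_rot":[0,0,0],"fingers":1},{"linear":[0,-0.9,4.1],"delta_rot":[0,0,0],"fingers":1},{"linear":[0,-0.9,4.1],"delta_rot":[0,0,0],"fingers":1},{"linear":[0,-0.9,4.1],"delta_rot":[0,0,0],"fingers":1}]'
python3 -m crank '[{"linear":[0,0,0],"delta_rot":[8,0,0],"fingers":1},{"linear":[0,0,0],"delta_rot":[8,0,0],"fingers":1},{"linear":[0,0,0],"delta_rot":[8,0,0],"fingers":1},{"linear":[0,0,0],"delta_rot":[8,0,0],"fingers":1},{"linear":[0,0,0],"delta_rot":[8,0,0],"fingers":1}]'
python3 -m crank '[{"linear":[0,0,0],"delta_rot":[8,0,0],"fingers":1},{"linear":[0,0,0],"delta_rot":[8,0,0],"fingers":1},{"linear":[0,0,0],"delta_rot":[8,0,0],"fingers":1},{"linear":[0,0,0],"delta_rot":[8,0,0],"fingers":1},{"linear":[0,0,0],"delta_rot":[8,0,0],"fingers":1}]'
python3 -m crank '[{"linear":[0,0,0],"delta_rot":[8,0,0],"fingers":1},{"linear":[0,0,0],"delta_rot":[7.2,0,0],"fingers":1},{"linear":[0,0,0],"delta_rot":[0,0,0],"fingers":1},{"linear":[0,0,0],"delta_rot":[0,0,0],"fingers":1},{"linear":[0,0,0],"delta_rot":[0,0,0],"fingers":1}]'
python3 - <<'E'
from h import *; import pickle; from plant import bot,capture
c=capture("wrist"); pickle.dump(c,open("w1.pkl","wb")); cv2.imwrite("pics/w1.png",c["image"]); o=bot.get_obs()
print(o["joint_positions"].round(3)); goal(o,[611.6,193.5,138],toolaxes(np.radians(63)+np.pi))
print(proj(c,[[611.6,193.5,32]]),c["pose"].round(3).tolist())
E
```

```text
time: 0.6
tool_pos: [370.1, 367.9, 251.5]
tcp_rot: [-2.313, 1.57, -2.695]
contact_force: [0.7, 1.0, 0.4]
grip_width: 92.0
time: 1.1
tool_pos: [543.7, 249.7, 251.3]
tcp_rot: [-2.648, 1.57, -3.03]
contact_force: [0.5, 0.7, -0.4]
grip_width: 91.9
time: 1.6
tool_pos: [542.4, 250.8, 251.2]
tcp_rot: [-1.821, 1.57, -2.907]
contact_force: [-0.6, -0.2, 0.5]
grip_width: 91.8
time: 2.1
tool_pos: [542.3, 250.9, 251.2]
tcp_rot: [-1.107, 1.57, -2.891]
contact_force: [-0.6, 0.1, 0.1]
grip_width: 91.6
time: 2.6
tool_pos: [542.5, 250.9, 251.6]
tcp_rot: [-1.047, 1.571, -3.088]
contact_force: [-0.2, 1.3, 0.4]
grip_width: 91.7
[0.305 0.477 1.313 0.    1.352 0.776]
shift cm (tool now) [11.36  8.76  1.99]  turn deg [0.04 0.   0.01]
[[417.67910206 236.43279886]] [[0.892, -0.437, -0.117, 574.1], [-0.452, -0.863, -0.227, 312.372], [-0.002, 0.255, -0.967, 385.114], [0.0, 0.0, 0.0, 1.0]]
```

View pics/w1.png

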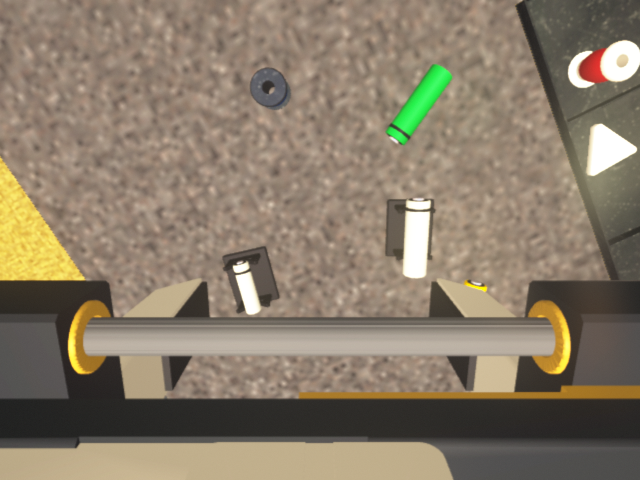

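The wrist view shows the large cell at (417,237), with its button at (419,200) and flat end at (414,275). That agrees with the projection from the top-view fit, (417.7,236.4). I'll refine the fit with this view.

```bash
cat >> h.py <<'E'
def fit(c,m,v0,**k):
    s=4; m8=cv2.resize(m.astype(np.float32),None,fx=s,fy=s,interpolation=cv2.INTER_LINEAR)>.5
    def f(v):
        q=np.zeros(m8.shape,np.uint8); u=(proj(c,cyl(v[0],v[1],v[2]/50,**k))+.5)*s
        cv2.fillConvexPoly(q,cv2.convexHull(u.astype(np.float32)).astype(np.int32),1); q=q>0
        return 1-(q&m8).sum()/(q|m8).sum()
    r=minimize(f,[v0[0],v0[1],np.radians(v0[2])*50],method="Nelder-Mead",options=dict(initial_simplex=[[v0[0]+a,v0[1]+b,np.radians(v0[2])*50+g] for a,b,g in((0,0,0),(4,0,0),(0,4,0),(0,0,4))]))
    return r.x[:2],np.degrees(r.x[2]/50),r.fun
E
python3 - <<'E'
from h import *; import pickle; from plant import bot
c=pickle.load(open("w1.pkl","rb")); m=(c["image"].min(2)>130).astype(np.uint8)
n,l,st,ce=cv2.connectedComponentsWithStats(m); k=l[240,415]; print(st[k])
mm=(l==k).astype(np.uint8); mm=cv2.morphologyEx(mm,cv2.MORPH_CLOSE,np.ones((3,3)))
b=np.zeros_like(m); b[190:285,395:440]=1; mm2=cv2.morphologyEx(m*b,cv2.MORPH_CLOSE,np.ones((9,9)))
p,y,e=fit(c,mm2,(611.6,193.5,63)); print(p,y,e)
goal(bot.get_obs(),[*p,138],toolaxes(np.radians(y)+np.pi))
E
```

```text
[ 393  211   43   70 1763]
[611.55280656 195.96188355] 63.51732141072797 0.31141936756294786
shift cm (tool now) [11.36  8.65  1.77]  turn deg [-0.48  0.    0.01]
```

```bash
python3 - <<'E'
from h import *; import pickle; from plant import bot
c=pickle.load(open("w1.pkl","rb"))
for th in(180,200,220):
    m=(c["image"].min(2)>th).astype(np.uint8)
    b=np.zeros_like(m); b[194:285,402:436]=1; mm=cv2.morphologyEx(m*b,cv2.MORPH_CLOSE,np.ones((9,9)))
    print(cv2.boundingRect(mm),mm.sum()); p,y,e=fit(c,mm,(611.6,193.5,63)); print(th,p,y,e)
goal(bot.get_obs(),[*p,138],toolaxes(np.radians(y)+np.pi))
E
```

```text
(403, 198, 27, 80) 1763
180 [609.55045996 193.14767178] 63.803426339108434 0.08806864173547024
(404, 198, 26, 80) 1702
200 [610.27582885 192.96050867] 63.565853946892936 0.11889198110154686
(404, 199, 26, 79) 1617
220 [609.80739147 192.82535108] 63.27900549358474 0.1620886239958539
shift cm (tool now) [11.36  8.63  2.13]  turn deg [-0.24  0.    0.01]
```

```bash

python3 -m crank '[{"linear":[2.3,1.74,0.41],"delta_rot":[0,0,0],"fingers":0.7},{"linear":[2.3,1.74,0.41],"delta_rot":[0,0,0],"fingers":0.7},{"linear":[2.3,1.74,0.41],"delta_rot":[0,0,0],"fingers":0.7},{"linear":[2.3,1.74,0.41],"delta_rot":[0,0,0],"fingers":0.7},{"linear":[2.2,1.74,0.41],"delta_rot":[0,0,0],"fingers":0.7}]'
python3 - <<'E'
from h import *; import pickle; from plant import bot,capture
c=capture("wrist"); pickle.dump(c,open("w2.pkl","wb")); cv2.imwrite("pics/w2.png",c["image"]); o=bot.get_obs()
goal(o,[610.7,193.2,38],toolaxes(np.radians(63.4)+np.pi))
E
```

```text
time: 3.15
tool_pos: [611.1, 192.6, 136.7]
tcp_rot: [-1.395, 1.571, 2.847]
contact_force: [-0.2, 0.4, 0.4]
grip_width: 64.5
shift cm (tool now) [ 9.46 -0.16 -0.28]  turn deg [-0.49  0.22  0.18]
```

View pics/w2.png

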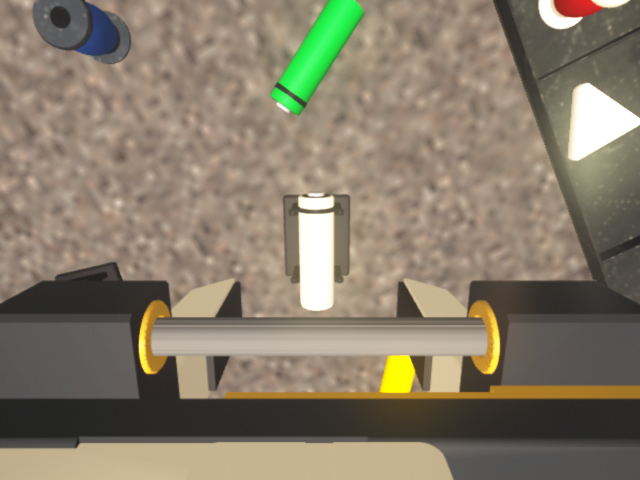

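The cell is centred between the jaws: (317,195) to (317,308), with its axis along the image vertical. I'll check its offset along the axis.

```bash
python3 - <<'E'
from h import *; import pickle; from plant import bot
c=pickle.load(open("w2.pkl","rb"))
for th in(150,180):
    m=(c["image"].min(2)>th).astype(np.uint8)
    b=np.zeros_like(m); b[192:314,290:345]=1; mm=cv2.morphologyEx(m*b,cv2.MORPH_CLOSE,np.ones((11,11)))
    print(cv2.boundingRect(mm),mm.sum()); p,y,e=fit(c,mm,(610.7,193.2,63.4)); print(th,p,y,e)
    goal(bot.get_obs(),[*p,38],toolaxes(np.radians(y)+np.pi))
E
```

```text
(298, 192, 47, 119) 4028
150 [609.8112841  193.55125693] 63.4174513700915 0.030905580638786234
shift cm (tool now) [ 9.46 -0.25 -0.27]  turn deg [-0.51  0.22  0.18]
(299, 193, 34, 118) 3804
180 [609.43224226 193.21290654] 63.39662908806024 0.06127171196742043
shift cm (tool now) [ 9.46 -0.27 -0.22]  turn deg [-0.49  0.22  0.18]
```

```bash

python3 -m crank '[{"linear":[2.4,-0.1,-0.1],"delta_rot":[-0.4,0,0],"fingers":0.7},{"linear":[2.4,-0.1,-0.1],"delta_rot":[0,0,0],"fingers":0.7},{"linear":[2.4,0,0],"delta_rot":[0,0,0],"fingers":0.7},{"linear":[2.2,0,0],"delta_rot":[0,0,0],"fingers":0.7},{"linear":[0,0,0],"delta_rot":[0,0,0],"fingers":0.7}]'
python3 - <<'E'
from h import *; from plant import bot
goal(bot.get_obs(),[609.8,193.5,38],toolaxes(np.radians(63.4)+np.pi))
E
```

```text
time: 3.7
tool_pos: [607.6, 195.6, 40.8]
tcp_rot: [-0.932, 1.565, -2.967]
contact_force: [0.2, -1.3, -0.2]
grip_width: 64.0
shift cm (tool now) [0.28 0.29 0.09]  turn deg [-0.02  0.21  0.28]
```

```bash

python3 -m crank '[{"linear":[0.25,0.25,0.1],"delta_rot":[0,0,0],"fingers":0.7},{"linear":[0,0,0],"delta_rot":[0,0,0],"fingers":0.1},{"linear":[0,0,0],"delta_rot":[0,0,0],"fingers":0.1},{"linear":[0,0,0],"delta_rot":[0,0,0],"fingers":0.1},{"linear":[0,0,0],"delta_rot":[0,0,0],"fingers":0.1}]'
python3 -m crank '[{"linear":[0,0,0],"delta_rot":[0,0,0],"fingers":0.1},{"linear":[0,0,0],"delta_rot":[0,0,0],"fingers":0.1},{"linear":[0,0,0],"delta_rot":[0,0,0],"fingers":0.1},{"linear":[0,0,0],"delta_rot":[0,0,0],"fingers":0.1},{"linear":[0,0,0],"delta_rot":[0,0,0],"fingers":0.1}]'
python3 - <<'E'
from h import *; from plant import bot
o=bot.get_obs(); print(o["joint_positions"].round(3)); goal(o,[609.8,193.5,38],toolaxes(np.radians(63.4)+np.pi))
E
```

```text
time: 4.2
tool_pos: [611.9, 193.9, 41.9]
tcp_rot: [2.27, 1.57, 0.234]
contact_force: [0.9, 0.7, 0.2]
grip_width: 37.0
time: 4.7
tool_pos: [610.4, 194.4, 41.2]
tcp_rot: [-1.307, 1.568, 2.94]
contact_force: [-4.4, 2.7, 3.7]
grip_width: 20.2
[1.880e-01 7.650e-01 1.409e+00 1.000e-03 9.690e-01 6.530e-01]
shift cm (tool now) [ 0.32 -0.02  0.1 ]  turn deg [-0.06  0.04  0.14]
```

```bash

python3 -m crank '[{"linear":[-1.5,0,0],"delta_rot":[0,0,0],"fingers":0.1},{"linear":[-3.5,0,0],"delta_rot":[0,0,0],"fingers":0.1},{"linear":[-4,0,0],"delta_rot":[-7,0,0],"fingers":0.1},{"linear":[-4,0,0],"delta_rot":[-7,0,0],"fingers":0.1},{"linear":[-3,0,0],"delta_rot":[-7,0,0],"fingers":0.1}]'
python3 -m crank '[{"linear":[0,0,0],"delta_rot":[-7,0,0],"fingers":0.1},{"linear":[0,0,0],"delta_rot":[0,0,0],"fingers":0.1},{"linear":[0,0,0],"delta_rot":[0,0,0],"fingers":0.1},{"linear":[0,0,0],"delta_rot":[0,0,0],"fingers":0.1},{"linear":[0,0,0],"delta_rot":[0,0,0],"fingers":0.1}]'
python3 - <<'E'
from h import *; from plant import bot
o=bot.get_obs(); print(o["joint_positions"].round(3)); goal(o,[492.5,-170,200],toolaxes(np.radians(91.5)+np.pi))
E
```

```text
time: 5.2
tool_pos: [612.5, 193.7, 205.4]
tcp_rot: [1.785, 1.566, 0.12]
contact_force: [0.9, -1.0, -0.7]
grip_width: 20.1
time: 5.7
tool_pos: [611.3, 193.7, 200.4]
tcp_rot: [-1.424, 1.569, -2.973]
contact_force: [0.5, 0.2, -1.1]
grip_width: 20.0
[0.187 0.597 1.25  0.    1.297 0.166]
shift cm (tool now) [  0.07 -12.67  36.1 ]  turn deg [-0.26  0.01  0.08]
```

```bash

python3 -m crank '[{"linear":[-0.3,-1.27,4.2],"delta_rot":[0,0,0],"fingers":0.1},{"linear":[-0.3,-1.27,4.2],"delta_rot":[0,0,0],"fingers":0.1},{"linear":[-0.3,-1.27,4.2],"delta_rot":[0,0,0],"fingers":0.1},{"linear":[-0.3,-1.27,4.2],"delta_rot":[0,0,0],"fingers":0.1},{"linear":[-0.3,-1.27,4.2],"delta_rot":[0,0,0],"fingers":0.1}]'
python3 -m crank '[{"linear":[-0.3,-1.27,4.2],"delta_rot":[0,0,0],"fingers":0.1},{"linear":[-0.3,-1.27,4.2],"delta_rot":[0,0,0],"fingers":0.1},{"linear":[-0.3,-1.27,4.2],"delta_rot":[0,0,0],"fingers":0.1},{"linear":[-0.3,-1.27,4.2],"delta_rot":[0,0,0],"fingers":0.1},{"linear":[-0.3,-1.27,4.2],"delta_rot":[0,0,0],"fingers":0.1}]'
python3 -m crank '[{"linear":[0,0,0],"delta_rot":[0,0,0],"fingers":0.1},{"linear":[0,0,0],"delta_rot":[0,0,0],"fingers":0.1},{"linear":[0,0,0],"delta_rot":[0,0,0],"fingers":0.1},{"linear":[0,0,0],"delta_rot":[0,0,0],"fingers":0.1},{"linear":[0,0,0],"delta_rot":[0,0,0],"fingers":0.1}]'
python3 - <<'E'
from h import *; import pickle; from plant import bot,capture
c=capture("wrist"); pickle.dump(c,open("w3.pkl","wb")); cv2.imwrite("pics/w3.png",c["image"]); o=bot.get_obs()
print(o["joint_positions"].round(3)); goal(o,[492.5,-188.8,100],toolaxes(np.radians(91.5)+np.pi))
E
```

```text
time: 6.2
tool_pos: [552.2, -19.2, 216.0]
tcp_rot: [-1.743, 1.57, 2.992]
contact_force: [0.4, -0.7, 0.0]
grip_width: 20.0
time: 6.7
tool_pos: [493.5, -230.7, 231.1]
tcp_rot: [-2.381, 1.57, 2.353]
contact_force: [0.6, -0.7, -0.7]
grip_width: 20.3
time: 7.2
tool_pos: [494.7, -227.9, 231.1]
tcp_rot: [-2.834, 1.571, 1.903]
contact_force: [-0.6, 0.1, 0.8]
grip_width: 20.1
[-0.573  0.395  1.503  0.     1.244 -0.598]
shift cm (tool now) [13.12 -0.12 -3.93]  turn deg [-0.09 -0.01  0.  ]
```

View pics/w3.png

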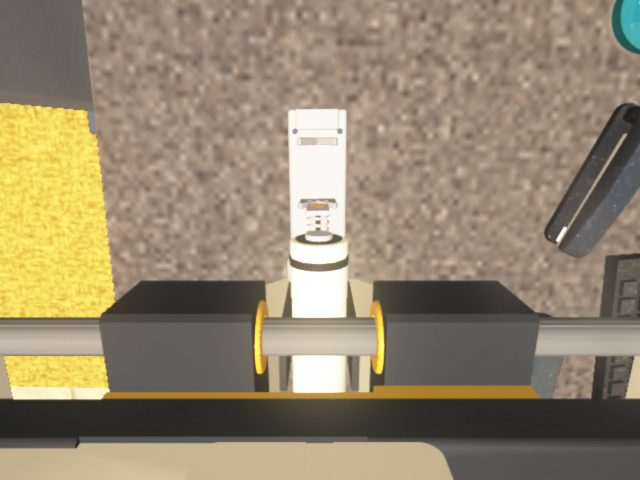

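The view shows the charger with its lip end at (318,112), the lip edge near (318,135) and the plate near (318,203). The held cell's button is at (319,240). I'll enlarge it for precise corners.

```bash
python3 - <<'E'
import cv2,pickle
c=pickle.load(open("w3.pkl","rb"))["image"][98:248,270:370]
cv2.imwrite("pics/w3c.png",cv2.resize(cv2.convertScaleAbs(c,alpha=0.8),(400,600),interpolation=cv2.INTER_CUBIC))
E
```

```text
(no output)
```

View pics/w3c.png

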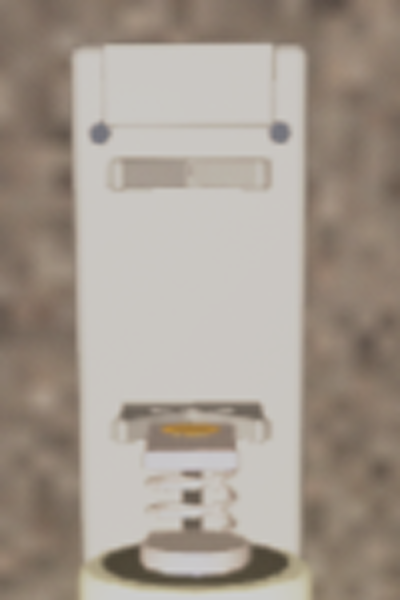

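```bash
python3 - <<'E'
from h import *; import pickle
c=pickle.load(open("w3.pkl","rb")); t=pickle.load(open("c0.pkl","rb"))
def B(u,v,z): return back(c,(270+(u+.5)/4-.5,98+(v+.5)/4-.5),z)
for n,u,v,z in (("lipL",103,125,47),("lipR",272,125,47),("baseFL",75,46,6),("baseFR",307,46,6),("baseNL",85,555,6),("baseNR",303,555,6),("plate",192.5,451,60),("sadl",190,158,22)): print(n,B(u,v,z).round(1))
# predict pixels for hypothesised pose
for x,y,a in ((492.5,-188.8,91.5),):
    R=Ro.from_euler("z",np.radians(a)); 
    P=np.array([[29,-16,47],[29,16,47],[46,-25,6],[46,25,6],[-30,-9,60],[-30,9,60]],float)
    print(((proj(c,R.apply(P)+[x,y,0])-[270,98])*4).round(0).tolist())
E
```

```text
lipL [ 475.6 -156.4   47. ]
lipR [ 507.2 -155.6   47. ]
baseFL [ 467.3 -140.3    6. ]
baseFR [ 515.7 -139.     6. ]
baseNL [ 470.3 -249.8    6. ]
baseNR [ 519.5 -248.5    6. ]
plate [ 493.9 -215.4   60. ]
sadl [ 491.9 -162.2   22. ]
[[273.0, 145.0], [102.0, 145.0], [308.0, 60.0], [69.0, 60.0], [235.0, 467.0], [140.0, 467.0]]
```

```bash
cat >> h.py <<'E'
CH=np.array([492.6,-185.8,0]); CA=np.radians(91.6); OFF=np.array([9.2,0,1.0])
def where(o):
    p=toolR(o).apply(OFF)+o["tool_pos"]-CH; z=-toolR(o).as_matrix()[:,2]
    q=Ro.from_euler("z",-CA).apply(p); a=Ro.from_euler("z",-CA).apply(z)
    print("cell centre in charger",q.round(1),"tilt",round(np.degrees(np.arcsin(a[2])),1),"yaw",round(np.degrees(np.arctan2(a[1],a[0])),2),"F ch",Ro.from_euler("z",-CA).apply(o["contact_force"]).round(1))
def cgoal(o,C,tilt):
    R=toolaxes(CA+np.pi,-np.radians(tilt)); goal(o,CH+Ro.from_euler("z",CA).apply(C)-R.apply(OFF),R)
E
python3 - <<'E'
from h import *; import pickle; from plant import bot
c=pickle.load(open("w3.pkl","rb")); o=bot.get_obs(); R=toolR(o)
print("button px",(proj(c,[R.apply(OFF+[0,0,-35])+o["tool_pos"],R.apply(OFF+[0,0,-33])+o["tool_pos"]])).round(1))
where(o); cgoal(o,[12,0,80],20); cgoal(o,[12,0,80],0)
E
```

```text
button px [[317.4 234. ]
 [317.4 239.4]]
cell centre in charger [-43.3  -0.9 222. ] tilt 0.0 yaw -0.19 F ch [ 0.   0.1 -1. ]
shift cm (tool now) [14.22 -0.1  -5.2 ]  turn deg [-0.18 19.99 -0.03]
shift cm (tool now) [14.2  -0.1  -5.52]  turn deg [-0.19 -0.01  0.  ]
```

```bash

python3 -m crank '[{"linear":[2.8,-0.02,-1.05],"delta_rot":[0,0,0],"fingers":0.1},{"linear":[2.8,-0.02,-1.05],"delta_rot":[0,0,0],"fingers":0.1},{"linear":[2.8,-0.02,-1.05],"delta_rot":[0,0,0],"fingers":0.1},{"linear":[2.8,-0.02,-1.05],"delta_rot":[0,0,0],"fingers":0.1},{"linear":[2.8,-0.02,-1.05],"delta_rot":[0,0,0],"fingers":0.1}]'
python3 -m crank '[{"linear":[0,0,0],"delta_rot":[0,7,0],"fingers":0.1},{"linear":[0,0,0],"delta_rot":[0,7,0],"fingers":0.1},{"linear":[0,0,0],"delta_rot":[0,6,0],"fingers":0.1},{"linear":[0,0,0],"delta_rot":[0,0,0],"fingers":0.1},{"linear":[0,0,0],"delta_rot":[0,0,0],"fingers":0.1}]'
python3 - <<'E'
from h import *; from plant import bot
o=bot.get_obs(); where(o); cgoal(o,[12,0,57],20); cgoal(o,[-11,0,57],20)
E
```

```text
time: 7.75
tool_pos: [492.3, -175.6, 90.4]
tcp_rot: [1.262, 1.57, -0.285]
contact_force: [0.2, 0.7, -1.1]
grip_width: 19.9
time: 8.25
tool_pos: [492.0, -176.7, 90.8]
tcp_rot: [-3.139, 1.224, 1.596]
contact_force: [0.1, 0.2, -0.1]
grip_width: 20.0
cell centre in charger [11.3  0.4 81.8] tilt 19.9 yaw -0.32 F ch [ 0.2 -0.1 -0.1]
shift cm (tool now) [2.36 0.04 0.78]  turn deg [-0.31  0.12 -0.06]
shift cm (tool now) [1.58 0.05 2.95]  turn deg [-0.31  0.12 -0.06]
```

```bash

python3 -m crank '[{"linear":[0.8,0.02,0.26],"delta_rot":[-0.3,0,0],"fingers":0.1},{"linear":[0.8,0.02,0.26],"delta_rot":[0,0,0],"fingers":0.1},{"linear":[0.76,0,0.26],"delta_rot":[0,0,0],"fingers":0.1},{"linear":[0,0,0],"delta_rot":[0,0,0],"fingers":0.1},{"linear":[0,0,0],"delta_rot":[0,0,0],"fingers":0.1}]'
python3 -c "
from h import *; from plant import bot
o=bot.get_obs(); where(o)"
python3 -m crank '[{"linear":[-0.13,0,0.36],"delta_rot":[0,0,0],"fingers":0.1},{"linear":[-0.13,0,0.36],"delta_rot":[0,0,0],"fingers":0.1},{"linear":[-0.13,0,0.36],"delta_rot":[0,0,0],"fingers":0.1},{"linear":[0,0,0],"delta_rot":[0,0,0],"fingers":0.1},{"linear":[0,0,0],"delta_rot":[0,0,0],"fingers":0.1}]'
python3 - <<'E'
from h import *; from plant import bot,capture
o=bot.get_obs(); where(o); cgoal(o,[-11,0,57],20)
s=capture("side")["image"]; cv2.imwrite("pics/s2.png",cv2.resize(s[250:400,290:450],(800,750-150),interpolation=cv2.INTER_CUBIC))
E
```

```text
time: 8.75
tool_pos: [492.4, -175.7, 66.1]
tcp_rot: [3.138, 1.222, 1.596]
contact_force: [0.0, -0.3, -0.5]
grip_width: 19.8
cell centre in charger [12.4 -0.1 57.1] tilt 20.0 yaw 0.05 F ch [-0.3 -0.  -0.5]
time: 9.25
tool_pos: [492.8, -187.1, 66.4]
tcp_rot: [3.137, 1.221, 1.594]
contact_force: [0.3, 3.8, -0.1]
grip_width: 20.1
cell centre in charger [ 0.9 -0.2 57.4] tilt 20.0 yaw 0.03 F ch [ 3.8 -0.4 -0.1]
shift cm (tool now) [-0.37 -0.02  1.13]  turn deg [ 0.03 -0.04 -0.1 ]
```

View pics/s2.png

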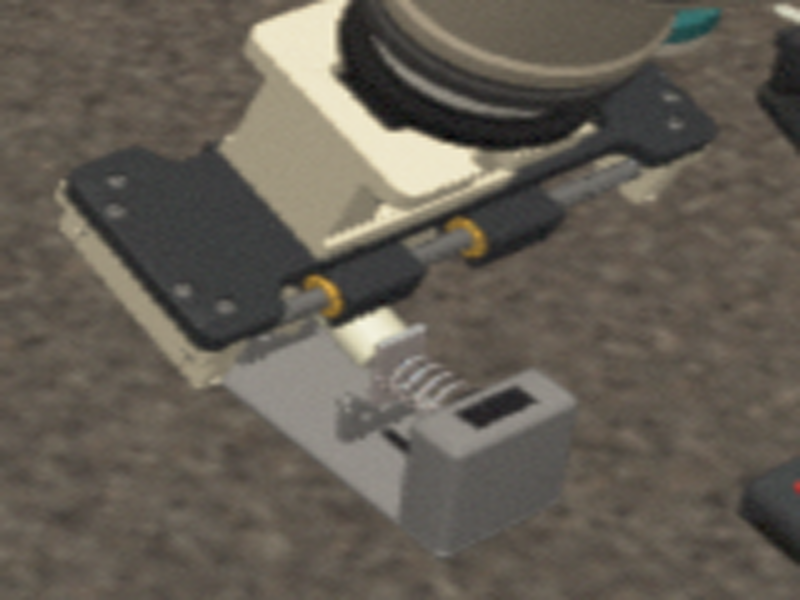

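The flat end is on the plate, seen at (390,345) in the crop. The measured force of 3.8 N matches the predicted spring force for this position. I'll push to −11, then go down.

```bash

python3 -m crank '[{"linear":[-0.12,0,0.38],"delta_rot":[0,0,0],"fingers":0.1},{"linear":[-0.12,0,0.38],"delta_rot":[0,0,0],"fingers":0.1},{"linear":[-0.13,0,0.38],"delta_rot":[0,0,0],"fingers":0.1},{"linear":[0,0,0],"delta_rot":[0,0,0],"fingers":0.1},{"linear":[0,0,0],"delta_rot":[0,0,0],"fingers":0.1}]'
python3 -c "
from h import *; from plant import bot
o=bot.get_obs(); where(o)"
python3 -m crank '[{"linear":[0.38,0,0.14],"delta_rot":[0,0,0],"fingers":0.1},{"linear":[0.38,0,0.14],"delta_rot":[0,0,0],"fingers":0.1},{"linear":[0.38,0,0.14],"delta_rot":[0,0,0],"fingers":0.1},{"linear":[0,0,0],"delta_rot":[0,0,0],"fingers":0.1},{"linear":[0,0,0],"delta_rot":[0,0,0],"fingers":0.1}]'
python3 - <<'E'
from h import *; from plant import bot,capture
o=bot.get_obs(); where(o); cgoal(o,[-11,0,44],20);cgoal(o,[-11,0,40],13);cgoal(o,[-10,0,32],0)
E
```

```text
time: 9.8
tool_pos: [493.1, -198.5, 66.0]
tcp_rot: [3.138, 1.22, 1.595]
contact_force: [1.6, 6.3, 1.2]
grip_width: 20.3
cell centre in charger [-10.5  -0.1  57.1] tilt 20.1 yaw 0.04 F ch [ 6.3 -1.7  1.2]
time: 10.3
tool_pos: [492.8, -198.3, 53.5]
tcp_rot: [3.14, 1.219, 1.598]
contact_force: [-0.2, 7.1, -0.8]
grip_width: 20.4
cell centre in charger [-10.2   0.2  44.6] tilt 20.1 yaw 0.04 F ch [ 7.1 -0.  -0.8]
shift cm (tool now) [0.03 0.02 0.09]  turn deg [ 0.04 -0.14 -0.01]
shift cm (tool now) [0.42 0.02 0.12]  turn deg [ 0.04 -7.14 -0.02]
shift cm (tool now) [1.28 0.02 0.1 ]  turn deg [ 4.000e-02 -2.014e+01 -2.000e-02]
```

```bash

python3 -m crank '[{"linear":[0.32,0,0.05],"delta_rot":[0,-5,0],"fingers":0.1},{"linear":[0.32,0,0.01],"delta_rot":[0,-5,0],"fingers":0.1},{"linear":[0.32,0,-0.03],"delta_rot":[0,-5,0],"fingers":0.1},{"linear":[0.28,0,-0.06],"delta_rot":[0,-5,0],"fingers":0.1},{"linear":[0,0,0],"delta_rot":[0,0,0],"fingers":0.1}]'
python3 -m crank '[{"linear":[0,0,0],"delta_rot":[0,0,0],"fingers":0.1},{"linear":[0,0,0],"delta_rot":[0,0,0],"fingers":0.1},{"linear":[0,0,0],"delta_rot":[0,0,0],"fingers":0.1},{"linear":[0,0,0],"delta_rot":[0,0,0],"fingers":0.1},{"linear":[0,0,0],"delta_rot":[0,0,0],"fingers":0.1}]'
python3 - <<'E'
from h import *; from plant import bot,capture
o=bot.get_obs(); where(o); cgoal(o,[-10,0,32],0)
s=capture("wrist")["image"]; cv2.imwrite("pics/w4.png",s)
E
```

```text
time: 10.8
tool_pos: [492.6, -194.0, 41.4]
tcp_rot: [0.419, 1.57, -1.122]
contact_force: [-0.7, 7.1, -0.9]
grip_width: 20.1
time: 11.3
tool_pos: [492.6, -195.2, 41.4]
tcp_rot: [2.987, 1.569, 1.444]
contact_force: [-0.5, 8.0, -0.2]
grip_width: 20.1
cell centre in charger [-10.3   0.2  32.2] tilt 0.1 yaw 0.0 F ch [ 8.   0.3 -0.2]
shift cm (tool now) [ 0.02  0.02 -0.04]  turn deg [ 0.   -0.12 -0.02]
```

View pics/w4.png

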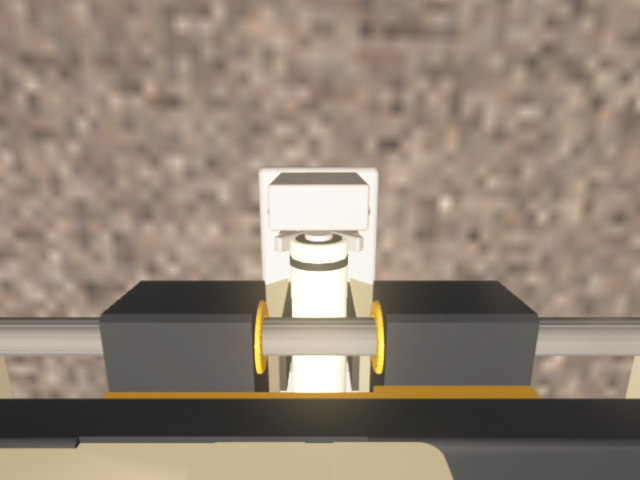

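The cell is level and its button at (319,237) is just inside the lip edge at (319,229). I'll slide it home under the lip while still gripped, then release.

```bash

python3 -m crank '[{"linear":[0,0,-0.3],"delta_rot":[0,0,0],"fingers":0.1},{"linear":[0,0,-0.3],"delta_rot":[0,0,0],"fingers":0.1},{"linear":[0,0,-0.3],"delta_rot":[0,0,0],"fingers":0.1},{"linear":[0,0,0],"delta_rot":[0,0,0],"fingers":0.1},{"linear":[0,0,0],"delta_rot":[0,0,0],"fingers":0.1}]'
python3 -c "
from h import *; from plant import bot
o=bot.get_obs(); where(o)"
python3 -m crank '[{"linear":[0,0,0],"delta_rot":[0,0,0],"fingers":0.5},{"linear":[0,0,0],"delta_rot":[0,0,0],"fingers":0.5},{"linear":[0,0,0],"delta_rot":[0,0,0],"fingers":0.5},{"linear":[0,0,0],"delta_rot":[0,0,0],"fingers":0.5},{"linear":[0,0,0],"delta_rot":[0,0,0],"fingers":0.5}]'
python3 -c "
from h import *; from plant import bot
o=bot.get_obs(); where(o)"
```

```text
time: 11.85
tool_pos: [492.5, -186.8, 41.5]
tcp_rot: [2.477, 1.57, 0.935]
contact_force: [-1.9, 5.5, -0.1]
grip_width: 20.3
cell centre in charger [-2.   0.1 32.3] tilt 0.1 yaw 0.01 F ch [ 5.5  1.7 -0.1]
time: 12.35
tool_pos: [493.1, -187.6, 41.7]
tcp_rot: [1.412, 1.568, -0.131]
contact_force: [-0.2, 0.5, -0.9]
grip_width: 45.9
cell centre in charger [-2.8 -0.5 32.5] tilt -0.0 yaw 0.0 F ch [ 0.5  0.2 -0.9]
```

Released with about zero force on the tool. I'll retract upward and look.

```bash

python3 -m crank '[{"linear":[-1.5,0,0],"delta_rot":[0,0,0],"fingers":0.5},{"linear":[-3.5,0,0],"delta_rot":[0,0,0],"fingers":0.5},{"linear":[-4.5,0,0],"delta_rot":[0,0,0],"fingers":0.5},{"linear":[-4.5,0,0],"delta_rot":[0,0,0],"fingers":0.5},{"linear":[-4,0,0],"delta_rot":[0,0,0],"fingers":0.5}]'
python3 -m crank '[{"linear":[0,0,4],"delta_rot":[0,0,0],"fingers":0.5},{"linear":[0,0,4],"delta_rot":[0,0,0],"fingers":0.5},{"linear":[0,0,0],"delta_rot":[0,0,0],"fingers":0.5},{"linear":[0,0,0],"delta_rot":[0,0,0],"fingers":0.5},{"linear":[0,0,0],"delta_rot":[0,0,0],"fingers":0.5}]'
python3 - <<'E'
from h import *; from plant import bot,capture
c=capture("wrist"); R=Ro.from_euler("z",CA)
print("predicted home button, lip, flat-top, charger axis pts",proj(c,R.apply([[33,0,42.5],[29,0,47],[-35,0,42.5],[0,0,42.5]])+CH).round(0).tolist())
u=proj(c,[CH+[0,0,40]])[0].astype(int); y0=max(0,min(280,u[1]-100)); x0=u[0]-100
a=cv2.resize(c["image"][y0:y0+200,x0:x0+200],(560,560),interpolation=cv2.INTER_CUBIC); print(x0,y0)
s=capture("side")["image"][290:400,310:420]; s=cv2.resize(s,(240,240),interpolation=cv2.INTER_CUBIC)
k=np.zeros((560,800,3),np.uint8); k[:,:560]=a; k[:240,560:]=s
t=capture("top")["image"][290:340,195:245]; k[260:500,560:]=cv2.resize(t,(240,240))
cv2.imwrite("pics/f.png",k)
E
```

```text
time: 12.85
tool_pos: [492.6, -187.4, 224.0]
tcp_rot: [1.324, 1.568, -0.219]
contact_force: [0.4, -0.1, -0.0]
grip_width: 45.9
time: 13.35
tool_pos: [494.6, -266.5, 221.3]
tcp_rot: [2.247, 1.569, 0.704]
contact_force: [0.8, 0.2, 0.2]
grip_width: 45.7
predicted home button, lip, flat-top, charger axis pts [[319.0, 68.0], [319.0, 73.0], [318.0, 165.0], [319.0, 117.0]]
218 16
```

View pics/f.png

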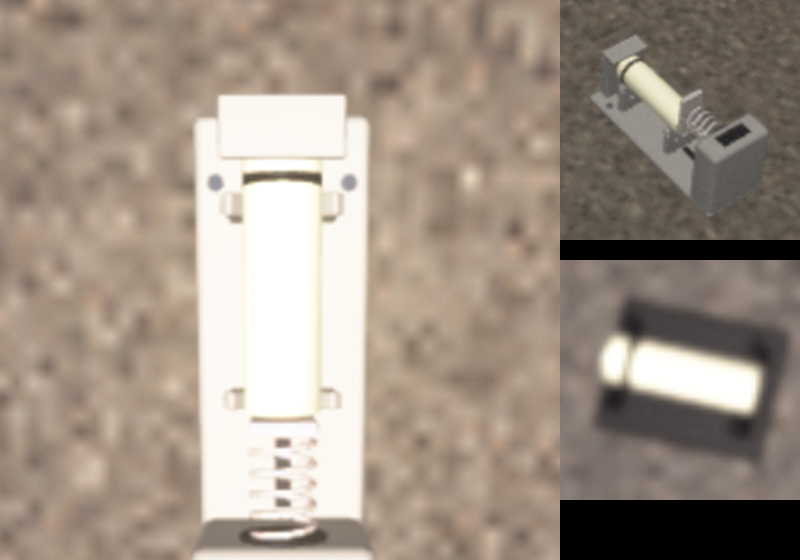

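The cell lies in both saddles with its button end under the lip, in line with the charger. Its flat end is at row 165, exactly where the home position predicts. The small cell is untouched. Handing in.

```bash
python3 -c "
from plant import workorder; print(workorder.close_job())"
```

```text
the job is handed in; nothing more can be done
None
```

The larger cell is on charge and the job is handed in at about 13.5 s of robot time. The hand-in gives no verdict, so that rests on my own checks.

**What I did:** I gripped the cell at its middle, tilted it 20° button up and pressed its flat end onto the sprung plate. I then rolled the button end down past the lip, slid the cell home, let go and backed off.

**Checks that agreed:**
- **Plate force:** it read 3.8 N and 7.1 N at two points of the push, about what the spring should give there.
- **Final pictures:** the cell lies in both saddles with its button end under the lip. Its flat end is at row 165, where the home position predicts.
- **Small cell:** it is still in its rest.
- **Robot clear:** the gripper was well above the charger and reading about 0 N at hand-in.

**Checks that disagreed:**
- **Charger position:** the top camera put it about 3 mm from the wrist camera's estimate along its length. I used the wrist value, and the plate forces fitted it.
- **First wrist fit of the cell:** it was poor because of a bad brightness threshold, so I redid it before reaching for the cell.
- **Release point:** the tool readings put the cell's centre about 2 to 3 mm short of home, and the spring was left to close the gap. The final picture shows it did.

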